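Press the soap holder's suction cups down in order

TASK

Stick the soap holder down where it stands: with a fingertip gently press its three rubber suction cups right down, one at a time, first the largest, then the medium one, then the smallest. Do not pick the holder up or push it about, and leave the other things on the shelf alone.

Things in the scene. Friction and masses are not known exactly. Their poses are not given: they have to be found in the camera images.
- holder: Loose soap holder, 0.4 kg: flat white three-armed plastic frame, 14 mm high, 200 mm across, at any yaw. Origin: centre of its underside, on the shelf. The large cup is 66 mm out along its +x, the medium one 66 mm out at +120 degrees, the small one at -120 degrees. On its centre a steel spring clip, 22 by 32 mm, stands 40 mm above the shelf.
- shelf: Fixed stainless shelf, 680 by 920 mm, on which all stands. Its top is 12 mm above its origin and the work surface; its silicone edge strip stands 4 mm proud.
- cup_large_top (a point): Centre of the round flat top of the largest rubber suction cup, 46 mm across. It stands 30 mm above the shelf and 16 mm above the white frame when raised, and goes down with the cup. The flat part is 40 mm across.
- cup_medium_top (a point): Centre of the round flat top of the medium rubber suction cup, 33 mm across. It stands 30 mm above the shelf and 16 mm above the white frame when raised, and goes down with the cup. The flat part is 27 mm across.
- cup_small_top (a point): Centre of the round flat top of the smallest rubber suction cup, 23 mm across. It stands 30 mm above the shelf and 16 mm above the white frame when raised, and goes down with the cup. The flat part is 17 mm across.
- cup_large (a joint): How far the largest cup is pressed down (m): 0 raised, 0.008 fully down against its stop. It starts at 0 to 0.0015. It has no spring: it yields at about 3 N and stays wherever it is left.
- cup_medium (a joint): How far the medium cup is pressed down (m): 0 raised, 0.008 fully down against its stop. It starts at 0 to 0.0015. It has no spring: it yields at about 3 N and stays wherever it is left.
- cup_small (a joint): How far the smallest cup is pressed down (m): 0 raised, 0.008 fully down against its stop. It starts at 0 to 0.0015. It has no spring: it yields at about 3 N and stays wherever it is left.
- dish: Loose green ceramic dish, 110 mm across, 30 mm high, a bystander. Origin at the centre of its underside.
- shampoo: Loose closed clear shampoo bottle, 60 mm across, 160 mm high, a bystander. Origin at the centre of its underside.
- pumice: Loose foot pumice with an aluminium back and handle, 155 by 48 by 23 mm, a bystander lying flat, handle to its -x. Origin on its underside.
- brush: Loose white long-handled back brush, 375 by 62 by 34 mm, a bystander lying bristles down, handle to its -x. Origin under its middle.

How it is judged:
On the way, in this order (a step that is already met when the one before it is completed fails the run):
1. the largest cup is pressed down while the other two are still up (value of joint cup_large above 0.005 m and value of joint each of cup_medium, cup_small below 0.003 m), for 0.1 s.
2. then the medium cup, the smallest still up (value of joint each of cup_large, cup_medium above 0.005 m and value of joint cup_small below 0.003 m), for 0.1 s.
3. then the smallest cup (value of joint each of cup_large, cup_medium, cup_small above 0.005 m), for 0.1 s.
At the end, for the whole second after the job is handed in: All three cups are pressed down by more than 5 of their 8 mm; the holder lies flat and still on the shelf (tilt under 0.1 rad), within 25 mm of where it stood (all of step 3 and distance of holder from where it was at the start of the episode below 0.025 m and angle between holder's own z axis and vertical below 0.1 rad and linear speed of holder below 0.02 m/s); the robot touches nothing.
It fails at once if a cup is pressed out of order ((value of joint cup_medium above 0.004 m and value of joint cup_large below 0.004 m) or (value of joint cup_small above 0.004 m and value of joint cup_medium below 0.004 m)).
It fails at once if the soap holder is pressed with more than 22 N (contact force between the arm and holder above 22 N).
It fails at once if the soap holder is pushed more than 25 mm, lifted or tipped (distance of holder from where it was at the start of the episode above 0.025 m or height (world z) of holder above 0.022 m or angle between holder's own z axis and vertical above 0.2 rad).
It fails at once if another thing on the shelf is moved more than 15 mm (distance of any of dish, shampoo, pumice, brush from where it was at the start of the episode above 0.015 m).
It also fails if it takes over 43 s, if anything falls off the work surface, if the arm or the gripper's body presses on something with over 40 N, if the wrist force passes 120 N, or if a joint passes its speed limit or range.

ROBOT

A 7-joint arm with a two-finger parallel gripper is mounted at the origin on the work surface. World frame = base frame: x ahead of the robot, y to its left, z up, the work surface at z = 0. Lengths are in m, angles in rad, forces in N, time in s.
With the tool pointing down it reaches from about 0.4 to 0.85 m from the base axis. Payload 4.5 kg.
Tool frame: the origin (TCP) lies midway between the tips of the shut fingers; the grasp point (between the pads) lies r.grip_point_offset behind it (r.grip_point_offset is the distance from the TCP to the grasp point, in m); z points along the fingers, y is the line along which they close (so a half turn about z gives the same grasp; the last joint's range is limited). The gripper opens to 88 mm and grips with 3 to 60 N. Pads are 18 mm wide; open, the fingers measure 123 mm over their backs; the gripper's body (75 mm by 187 mm) begins 45 mm behind the grasp point.
Start: joints at [-1.247, 0.689, -0.195, 1.565, 0.157, 0.902, -0.215], TCP at [0.179, 0.599, 0.239] pointing down, gripper open.
Joint ranges: [-3.01, 3.01], [-0.46, 2.08], [-1.47, 1.51], [0.13, 2.56], [-1, 4.14], [0.04, 2.09], [-2.66, 2.66]. Speed limits (rad/s): [2.57, 2.57, 3.14, 3.14, 3.14, 3.14, 3.14].

INTERFACE

Orientations are given as a unit quaternion [x, y, z, w].
In Python, from plant import r gives the robot as it stands.
- The arm moves only by the shell command python3 -m jog 'ROWS' [FORCE]. ROWS is JSON, a list of rows, each an object of numbers: "wx", "wy", "wz": the turn, a rotation vector about the world's x, y, z as a fraction of full scale; "dx", "dy", "dz": the shift along the world's x, y, z as a fraction of full scale; "hand": the closure, from 0 (fully open) to 1 (shut). In form: [{"wx": .., "wy": .., "wz": .., "dx": .., "dy": .., "dz": .., "hand": ..}, ...]. A call has 1 to 5 rows; each row shifts and turns the commanded pose from where the row before left it; what a row does not reach is not made up. Full scale, the value 1, is 0.25 m for a shift and 2 rad for a turn. A row lasts 1/12 s, in which the tool goes at most 41.7 mm and 7.16 degrees, less where a joint would pass 70% of its speed; a pose out of reach is approached as far as the arm can. A call with a number of a shift or a turn outside -1 to 1 is refused whole. A call with a gripper value outside its range is refused whole. The fingers move at their own pace and stop on an object; FORCE is the grip in N (left out, the last holds). Time passes only in rows, so rows that do not move let the fingers close. It gives the time, the measured TCP pose, the force, the opening and the grip force at its end, in the units of the state.
- r.get_state(): the state, without advancing time (a new reading comes with each control period).
- r.snapshot(name): name is "side" or "top"; returns the picture (400x640x3 uint8, red, green, blue); there is no depth.
- r.camera_info(name): a dict with "mtx" (3x3 intrinsics, pixels), "k1" (the pictures are not rectified: a ray, as slopes to the right and down, at radius r is drawn at 1 + k1 r^2 times it, then the intrinsics apply), "R" (3x3) and "t" (3): a world point X has camera coordinates R X + t. Camera axes: x right, y down, z forward; pixel columns grow to the right and rows downward; lengths in m; the calibration is good to about 2 mm. A picture is of the moment at which its call begins. camera_info takes no time and is no camera call.
- r.finish_job(): hands the job in; it is judged then, once.
Trained networks look in the newest picture that a camera, given by its name, has taken for a name from the list of things; names that differ only in an ending like _2 or _b are one class to them, and where a whole thing is asked for, a point or a joint stands for the part that bears it (a point fixed in the world has none). Each returns a list of dicts, best first, with "p" (0 to 1); they miss things now and then, are a little off and sometimes report something else, mostly with a low value. They report only what shows in the picture. A call takes as long as a camera call.
- r.search_frame(camera, query): "bbox" ([left, top, right, bottom] in pixels, round what is visible of it).
- r.masks_of(camera, query): "region" (400x640 bool, what is visible of it) and "bbox" ([left, top, right, bottom] in pixels, round what is visible of it).
The state is a dict: "clock": time; "q": joint angles; "qd": joint speeds; "joint_torque": joint torques, N m; "tool_pos": TCP position; "eef_rot": TCP orientation; "contact_force": force on the tool from outside, world axes, zero at the start; "moment": the same for the moment, N m; "opening": opening from 0.0 (shut) to 1.0 (fully open); "finger_force": force on a finger pad.
Only numpy, scipy, OpenCV 4.12 (cv2) and the standard library are available. Lean on these libraries where they do the work, as an engineer would, in place of code of your own. Each camera call takes 0.05 s, during which the arm holds its last target. There are 200 camera calls.

## Working session

There is one attempt and no reset: what is moved stays moved. The work goes in short steps, Python scripts to look and compute and a shell command to move; the robot and the scene stay as the last step left them, time stands still between calls to the robot, and variables do not carry over. Pictures are saved under pics/ and viewed, at most 10 in all, crops included, and the job is handed in when it is done.

```bash
mkdir -p pics; cat > h.py <<'E'
import numpy as np, cv2
from plant import r
def ray(cam,uv):
    c=r.camera_info(cam);K=np.array(c["mtx"]);R=np.array(c["R"]);t=np.array(c["t"])
    d=np.array([(uv[0]-K[0,2])/K[0,0],(uv[1]-K[1,2])/K[1,1]]);s=d.copy()
    for _ in range(20): s=d/(1+c["k1"]*(s@s))
    return -R.T@t, R.T@np.array([s[0],s[1],1])
def at(cam,uv,z):
    o,d=ray(cam,uv); return o+d*(z-o[2])/d[2]
def proj(cam,X):
    c=r.camera_info(cam);p=np.array(c["R"])@X+np.array(c["t"]);s=p[:2]/p[2]
    s=s*(1+c["k1"]*(s@s));K=np.array(c["mtx"]);return K[:2,:2]@s+K[:2,2]
E
python3 - <<'E'
from h import *
for cam in ["top","side"]:
    im=r.snapshot(cam); cv2.imwrite(f"pics/{cam}0.png",im[:,:,::-1])
    for q,z in [("cup_large_top",.042),("cup_medium_top",.042),("cup_small_top",.042),("holder",.026),("dish",.04),("shampoo",.1),("pumice",.03),("brush",.03)]:
        for d in r.search_frame(cam,q)[:3]:
            b=d["bbox"];c=((b[0]+b[2])/2,(b[1]+b[3])/2)
            print(cam,q,round(d["p"],2),np.round(b),at(cam,c,z).round(3))
s=r.get_state();print(s["clock"],s["tool_pos"],s["eef_rot"],s["contact_force"])
E
```

```text
top cup_large_top 0.78 [300. 211. 321. 232.] [0.557 0.015 0.042]
top cup_medium_top 0.58 [305. 266. 322. 281.] [0.444 0.006 0.042]
top holder 0.57 [297. 206. 366. 285.] [ 0.505 -0.032  0.026]
top dish 0.78 [289.  93. 335. 143.] [0.789 0.017 0.04 ]
top shampoo 0.68 [144. 231. 187. 260.] [0.499 0.313 0.1  ]
top shampoo 0.22 [301. 212. 324. 234.] [0.551 0.009 0.1  ]
top pumice 0.69 [158. 111. 189. 180.] [0.724 0.328 0.03 ]
top brush 0.82 [462. 112. 496. 283.] [ 0.618 -0.358  0.03 ]
side cup_large_top 0.69 [296. 204. 306. 217.] [0.555 0.003 0.042]
side cup_medium_top 0.5 [263. 229. 276. 242.] [ 0.428 -0.02   0.042]
side cup_medium_top 0.39 [294. 206. 306. 218.] [0.55  0.002 0.042]
side holder 0.8 [261. 204. 324. 248.] [ 0.508 -0.015  0.026]
side dish 0.74 [337. 168. 370. 191.] [0.782 0.012 0.04 ]
side dish 0.7 [252. 151. 291. 167.] [0.696 0.298 0.04 ]
side shampoo 0.57 [207. 140. 234. 191.] [0.494 0.281 0.1  ]
side pumice 0.73 [254. 149. 292. 166.] [0.72  0.321 0.03 ]
side brush 0.78 [370. 223. 486. 313.] [ 0.61  -0.351  0.03 ]
0.9 [0.17861357 0.59896622 0.23876055] [ 1.44415641e-01  9.89517115e-01  4.76767743e-05 -7.52198050e-07] [0.43039448 0.39258011 0.81150551]
```

View pics/top0.png

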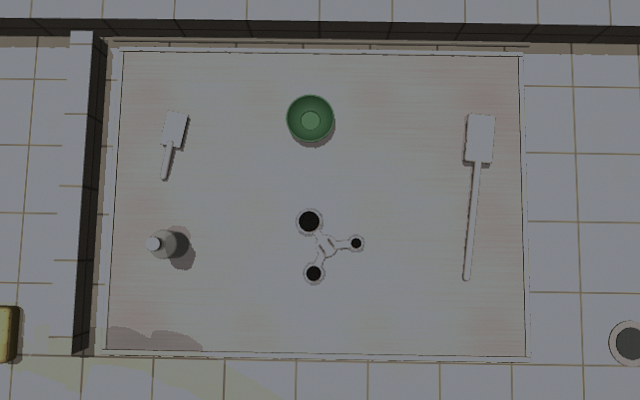

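View pics/side0.png

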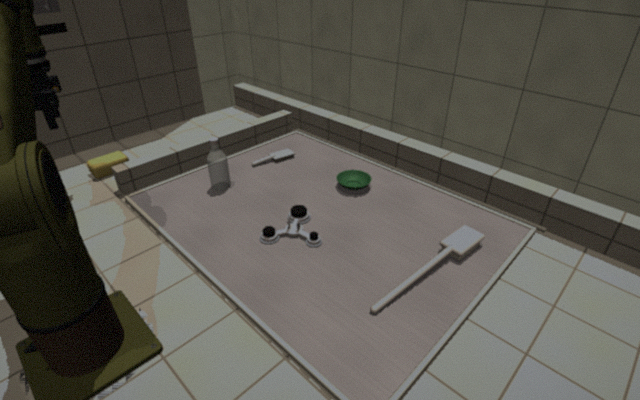

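The top view shows the large cup at about (309,221), the medium at (314,273) and the small at (356,243), with the clip between them. The side view agrees, and the neighbouring things are far off. Next I'll refine with dark-blob centroids and a rigid fit.

```bash
python3 - <<'E'
from h import *
from scipy.optimize import least_squares
obs=[]
for cam,seeds in [("top",[(309,221),(314,273),(356,243)]),("side",[(299,211),(269,231),(313,237)])]:
    g=cv2.cvtColor(cv2.imread(f"pics/{cam}0.png"),cv2.COLOR_BGR2GRAY)
    n,l,st,ce=cv2.connectedComponentsWithStats((g<60).astype(np.uint8))
    for k,s in enumerate(seeds):
        i=min(range(1,n),key=lambda i:np.hypot(*(ce[i]-s))); print(cam,k,ce[i].round(1),st[i])
        obs.append((cam,k,ce[i]))
def pts(p,z): 
    a=p[2]+np.array([0,2,-2])*np.pi/3
    return np.c_[p[0]+.066*np.cos(a),p[1]+.066*np.sin(a),[z]*3]
for use in [("top",),("side",),("top","side")]:
    # visible rubber is top + bit of side: mid height ~ .040 in top, .036 side
    f=lambda p:np.concatenate([proj(c,pts(p,.041 if c=="top" else .036)[k])-u for c,k,u in obs if c in use])
    s=least_squares(f,[.505,-.03,.8]);print(use,s.x.round(4),s.fun.round(1));print(pts(s.x,.042).round(4))
E
```

```text
top 0 [308.6 221. ] [299 211  20  21 316]
top 1 [313.3 273.2] [307 266  14  15 166]
top 2 [355.7 242.8] [351 238  10  10  73]
side 0 [298.4 211.1] [291 205  16  13 173]
side 1 [268.4 231.4] [263 226  12  12 115]
side 2 [313.4 235.6] [310 232   8   9  60]
('top',) [ 0.5054 -0.0197  0.6338] [-0.1 -0.1 -0.1  0.2  0.3 -0.1]
[[ 0.5586  0.0193  0.042 ]
 [ 0.445   0.0068  0.042 ]
 [ 0.5127 -0.0853  0.042 ]]
('side',) [ 0.5018 -0.0252  0.6303] [ 0.1 -0.1 -0.1  0.1  0.1 -0. ]
[[ 0.5551  0.0137  0.042 ]
 [ 0.4415  0.0015  0.042 ]
 [ 0.5089 -0.0908  0.042 ]]
('top', 'side') [ 0.5048 -0.021   0.6327] [ 0.4  0.1  0.4  0.5  0.9  0.3 -0.2 -1.2 -0.3 -1.1 -0.2 -1.3]
[[ 0.558   0.018   0.042 ]
 [ 0.4444  0.0056  0.042 ]
 [ 0.512  -0.0866  0.042 ]]
```

```bash
python3 -m jog '[{"hand":1,"dx":0.1,"dy":-0.15},{"hand":1,"dx":0.1,"dy":-0.15},{"hand":1,"dx":0.1,"dy":-0.15},{"hand":1,"dx":0.1,"dy":-0.15},{"hand":1,"dx":0.1,"dy":-0.15}]' 20
```

```text
invalid input
```

```bash
python3 -m jog '[{"wx":0,"wy":0,"wz":0,"dx":0.1,"dy":-0.12,"dz":0,"hand":1},{"wx":0,"wy":0,"wz":0,"dx":0.1,"dy":-0.12,"dz":0,"hand":1},{"wx":0,"wy":0,"wz":0,"dx":0.1,"dy":-0.12,"dz":0,"hand":1},{"wx":0,"wy":0,"wz":0,"dx":0.1,"dy":-0.12,"dz":0,"hand":1},{"wx":0,"wy":0,"wz":0,"dx":0.1,"dy":-0.12,"dz":0,"hand":1}]' 20
```

```text
clock: 1.32
tool_pos: [0.3045, 0.4476, 0.2389]
eef_rot: [0.144, 0.99, 0.0, 0.0]
contact_force: [1.3, 0.5, 0.1]
opening: 0.645
finger_force: 0.0
```

```bash
python3 -m jog '[{"wx":0,"wy":0,"wz":0,"dx":0.1,"dy":-0.13,"dz":0,"hand":1},{"wx":0,"wy":0,"wz":0,"dx":0.1,"dy":-0.13,"dz":0,"hand":1},{"wx":0,"wy":0,"wz":0,"dx":0.1,"dy":-0.13,"dz":0,"hand":1},{"wx":0,"wy":0,"wz":0,"dx":0.1,"dy":-0.13,"dz":0,"hand":1},{"wx":0,"wy":0,"wz":0,"dx":0.1,"dy":-0.13,"dz":0,"hand":1}]'
python3 -m jog '[{"wx":0,"wy":0,"wz":0,"dx":0.1,"dy":-0.13,"dz":0,"hand":1},{"wx":0,"wy":0,"wz":0,"dx":0.1,"dy":-0.13,"dz":0,"hand":1},{"wx":0,"wy":0,"wz":0,"dx":0.1,"dy":-0.13,"dz":0,"hand":1},{"wx":0,"wy":0,"wz":0,"dx":0.1,"dy":-0.13,"dz":0,"hand":1},{"wx":0,"wy":0,"wz":0,"dx":0.1,"dy":-0.13,"dz":0,"hand":1}]'
```

```text
clock: 1.73
tool_pos: [0.4296, 0.2848, 0.239]
eef_rot: [0.144, 0.99, 0.0, 0.0]
contact_force: [1.5, 0.7, -0.4]
opening: 0.271
finger_force: 0.0
clock: 2.15
tool_pos: [0.5547, 0.1221, 0.239]
eef_rot: [0.144, 0.99, 0.0, 0.0]
contact_force: [0.1, 0.9, -0.1]
opening: 0.008
finger_force: 0.0
```

```bash
python3 -m jog '[{"wx":0,"wy":0,"wz":0,"dx":0.012,"dy":-0.14,"dz":0,"hand":1},{"wx":0,"wy":0,"wz":0,"dx":0,"dy":-0.14,"dz":-0.05,"hand":1},{"wx":0,"wy":0,"wz":0,"dx":0,"dy":-0.136,"dz":-0.08,"hand":1},{"wx":0,"wy":0,"wz":0,"dx":0,"dy":0,"dz":-0.16,"hand":1},{"wx":0,"wy":0,"wz":0,"dx":0,"dy":0,"dz":-0.16,"hand":1}]'
python3 -m jog '[{"wx":0,"wy":0,"wz":0,"dx":0,"dy":0,"dz":-0.1,"hand":1},{"wx":0,"wy":0,"wz":0,"dx":0,"dy":0,"dz":-0.08,"hand":1},{"wx":0,"wy":0,"wz":0,"dx":0,"dy":0,"dz":0,"hand":1}]'
python3 - <<'E'
from h import *
for c in ["top","side"]:
    im=r.snapshot(c)
    x,y=(308,235) if c=="top" else (298,215)
    cv2.imwrite(f"pics/{c}1.png",cv2.resize(im[y-70:y+50,x-80:x+80,::-1],None,fx=4,fy=4,interpolation=cv2.INTER_CUBIC))
    print(proj(c,np.r_[r.get_state()["tool_pos"]]))
E
```

```text
clock: 2.57
tool_pos: [0.5581, 0.0162, 0.1263]
eef_rot: [0.147, 0.989, -0.0, 0.002]
contact_force: [0.6, 1.0, -0.4]
opening: 0.004
finger_force: 0.0
clock: 2.82
tool_pos: [0.5541, 0.0197, 0.0777]
eef_rot: [0.144, 0.99, -0.001, -0.003]
contact_force: [-0.4, -0.3, 0.5]
opening: 0.003
finger_force: 0.0
[307.52563669 221.3449405 ]
[296.62161353 195.71573423]
```

View pics/side1.png

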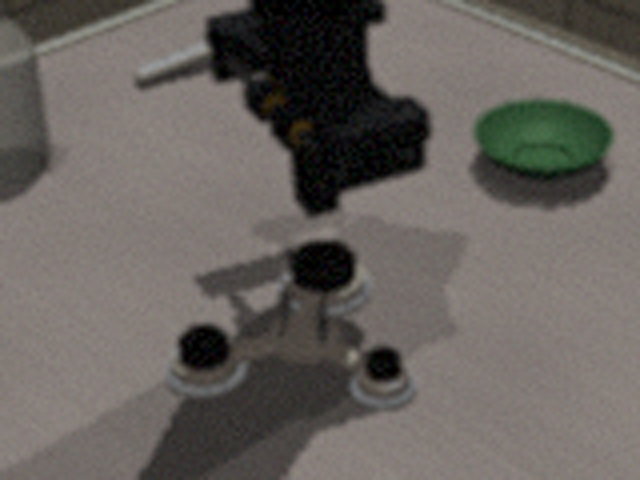

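The side crop shows the shut fingertip at about (297,197) px, straight above the large cup at (298,211). Now I descend.

```bash
python3 -m jog '[{"wx":0,"wy":0,"wz":0,"dx":0.012,"dy":0,"dz":-0.05,"hand":1},{"wx":0,"wy":0,"wz":0,"dx":0,"dy":0,"dz":-0.05,"hand":1},{"wx":0,"wy":0,"wz":0,"dx":0,"dy":0,"dz":-0.02,"hand":1},{"wx":0,"wy":0,"wz":0,"dx":0,"dy":0,"dz":0,"hand":1},{"wx":0,"wy":0,"wz":0,"dx":0,"dy":0,"dz":0,"hand":1}]'
python3 -m jog '[{"wx":0,"wy":0,"wz":0,"dx":0,"dy":0,"dz":-0.008,"hand":1},{"wx":0,"wy":0,"wz":0,"dx":0,"dy":0,"dz":-0.008,"hand":1},{"wx":0,"wy":0,"wz":0,"dx":0,"dy":0,"dz":-0.004,"hand":1}]'
```

```text
clock: 3.33
tool_pos: [0.56, 0.02, 0.0517]
eef_rot: [0.144, 0.99, 0.0, 0.0]
contact_force: [-0.2, -1.1, 0.0]
opening: 0.007
finger_force: 0.0
clock: 3.58
tool_pos: [0.5598, 0.02, 0.0465]
eef_rot: [0.144, 0.99, 0.0, 0.0]
contact_force: [0.2, 0.1, -0.2]
opening: 0.006
finger_force: 0.0
```

```bash
python3 -m jog '[{"wx":0,"wy":0,"wz":0,"dx":0,"dy":0,"dz":-0.006,"hand":1},{"wx":0,"wy":0,"wz":0,"dx":0,"dy":0,"dz":-0.006,"hand":1},{"wx":0,"wy":0,"wz":0,"dx":0,"dy":0,"dz":-0.006,"hand":1},{"wx":0,"wy":0,"wz":0,"dx":0,"dy":0,"dz":0,"hand":1}]'
python3 -m jog '[{"wx":0,"wy":0,"wz":0,"dx":0,"dy":0,"dz":-0.006,"hand":1},{"wx":0,"wy":0,"wz":0,"dx":0,"dy":0,"dz":0,"hand":1}]'
```

```text
clock: 3.92
tool_pos: [0.5596, 0.0199, 0.0416]
eef_rot: [0.144, 0.99, 0.0, -0.0]
contact_force: [-0.8, -0.4, 0.0]
opening: 0.006
finger_force: 0.0
clock: 4.08
tool_pos: [0.5596, 0.02, 0.0402]
eef_rot: [0.144, 0.99, 0.0, 0.0]
contact_force: [0.3, 0.3, 1.2]
opening: 0.006
finger_force: 0.2
```

Contact is at about 0.0405, so the stop should be near 0.034.

```bash
python3 -m jog '[{"wx":0,"wy":0,"wz":0,"dx":0,"dy":0,"dz":-0.006,"hand":1},{"wx":0,"wy":0,"wz":0,"dx":0,"dy":0,"dz":0,"hand":1}]'
python3 -m jog '[{"wx":0,"wy":0,"wz":0,"dx":0,"dy":0,"dz":-0.006,"hand":1},{"wx":0,"wy":0,"wz":0,"dx":0,"dy":0,"dz":0,"hand":1}]'
```

```text
clock: 4.25
tool_pos: [0.5596, 0.02, 0.0387]
eef_rot: [0.144, 0.99, 0.0, 0.0]
contact_force: [-0.1, -0.2, 0.5]
opening: 0.007
finger_force: 0.5
clock: 4.42
tool_pos: [0.5596, 0.02, 0.0371]
eef_rot: [0.144, 0.99, 0.0, 0.0]
contact_force: [-0.0, 0.1, 1.0]
opening: 0.006
finger_force: 0.5
```

```bash
python3 -m jog '[{"wx":0,"wy":0,"wz":0,"dx":0,"dy":0,"dz":-0.005,"hand":1},{"wx":0,"wy":0,"wz":0,"dx":0,"dy":0,"dz":0,"hand":1}]'
python3 -m jog '[{"wx":0,"wy":0,"wz":0,"dx":0,"dy":0,"dz":-0.004,"hand":1},{"wx":0,"wy":0,"wz":0,"dx":0,"dy":0,"dz":0,"hand":1}]'
```

```text
clock: 4.58
tool_pos: [0.5596, 0.02, 0.0358]
eef_rot: [0.144, 0.99, 0.0, 0.0]
contact_force: [1.0, -0.5, 1.2]
opening: 0.005
finger_force: 0.5
clock: 4.75
tool_pos: [0.5596, 0.0199, 0.0349]
eef_rot: [0.144, 0.99, 0.0, 0.0]
contact_force: [1.4, -0.2, 0.6]
opening: 0.0
finger_force: 0.6
```

```bash
python3 -m jog '[{"wx":0,"wy":0,"wz":0,"dx":0,"dy":0,"dz":-0.004,"hand":1},{"wx":0,"wy":0,"wz":0,"dx":0,"dy":0,"dz":0,"hand":1}]'
python3 - <<'E'
from h import *
im=r.snapshot("side");cv2.imwrite("pics/s2.png",cv2.resize(im[165:255,238:358,::-1],None,fx=6,fy=6,interpolation=cv2.INTER_CUBIC))
E
```

```text
clock: 4.92
tool_pos: [0.5596, 0.02, 0.034]
eef_rot: [0.144, 0.99, 0.0, 0.0]
contact_force: [-1.0, -0.4, 2.5]
opening: 0.003
finger_force: 1.3
```

View pics/s2.png

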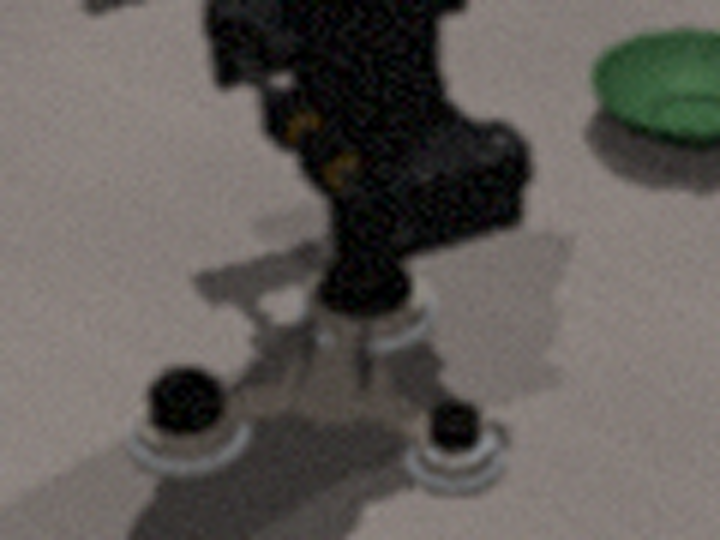

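The finger stands on the large cup at about (298,210) px and the cup is lower. I'll press on until the stop shows in the force.

```bash
python3 -m jog '[{"wx":0,"wy":0,"wz":0,"dx":0,"dy":0,"dz":-0.004,"hand":1},{"wx":0,"wy":0,"wz":0,"dx":0,"dy":0,"dz":0,"hand":1}]'
```

```text
clock: 5.13
tool_pos: [0.5596, 0.02, 0.0333]
eef_rot: [0.144, 0.99, 0.0, 0.0]
contact_force: [-0.6, -0.2, 6.9]
opening: 0.006
finger_force: 3.0
```

The stop is reached (6.9 N at z = 0.0333). Now I lift and go to the medium cup.

```bash
python3 -m jog '[{"wx":0,"wy":0,"wz":0,"dx":0,"dy":0,"dz":0.1,"hand":1},{"wx":0,"wy":0,"wz":0,"dx":0,"dy":0,"dz":0.1,"hand":1},{"wx":0,"wy":0,"wz":0,"dx":-0.153,"dy":-0.018,"dz":0,"hand":1},{"wx":0,"wy":0,"wz":0,"dx":-0.153,"dy":-0.018,"dz":0,"hand":1},{"wx":0,"wy":0,"wz":0,"dx":-0.153,"dy":-0.018,"dz":0,"hand":1}]'
python3 -m jog '[{"wx":0,"wy":0,"wz":0,"dx":0,"dy":0,"dz":-0.05,"hand":1},{"wx":0,"wy":0,"wz":0,"dx":0,"dy":0,"dz":-0.05,"hand":1},{"wx":0,"wy":0,"wz":0,"dx":0,"dy":0,"dz":-0.03,"hand":1},{"wx":0,"wy":0,"wz":0,"dx":0,"dy":0,"dz":0,"hand":1},{"wx":0,"wy":0,"wz":0,"dx":0,"dy":0,"dz":0,"hand":1}]'
python3 - <<'E'
from h import *
im=r.snapshot("side");cv2.imwrite("pics/s3.png",cv2.resize(im[165:255,238:358,::-1],None,fx=6,fy=6,interpolation=cv2.INTER_CUBIC))
t=r.snapshot("top");cv2.imwrite("pics/t3.png",t[:,:,::-1])
g=cv2.cvtColor(t,cv2.COLOR_RGB2GRAY);n,l,st,ce=cv2.connectedComponentsWithStats((g<60).astype(np.uint8))
for i in range(1,n):
    if 280<ce[i][0]<380 and 190<ce[i][1]<300 and st[i][4]>30: print(ce[i].round(1),st[i])
print(proj("side",np.r_[r.get_state()["tool_pos"]]))
E
```

```text
clock: 5.55
tool_pos: [0.4441, 0.0064, 0.0835]
eef_rot: [0.145, 0.989, 0.001, 0.001]
contact_force: [-0.5, -0.4, -0.5]
opening: 0.009
finger_force: 0.0
clock: 5.97
tool_pos: [0.4451, 0.0066, 0.0501]
eef_rot: [0.144, 0.99, -0.0, -0.0]
contact_force: [-0.7, -0.5, -0.2]
opening: 0.004
finger_force: 0.0
[308.7 221.1] [299 212  20  19 305]
[355.8 242.8] [351 238  10  10  72]
[267.77697636 225.30024538]
```

View pics/s3.png

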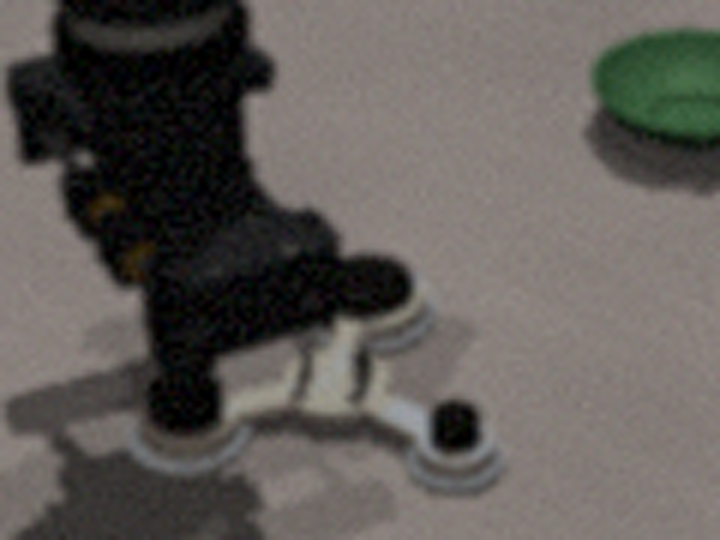

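The large cup stays down, the holder hasn't moved (blobs within 0.1 px), and the finger is over the medium cup at (268,231). Pressing.

```bash
python3 -m jog '[{"wx":0,"wy":0,"wz":0,"dx":0,"dy":0,"dz":-0.01,"hand":1},{"wx":0,"wy":0,"wz":0,"dx":0,"dy":0,"dz":-0.01,"hand":1},{"wx":0,"wy":0,"wz":0,"dx":0,"dy":0,"dz":-0.01,"hand":1},{"wx":0,"wy":0,"wz":0,"dx":0,"dy":0,"dz":-0.006,"hand":1},{"wx":0,"wy":0,"wz":0,"dx":0,"dy":0,"dz":-0.006,"hand":1}]'
python3 -m jog '[{"wx":0,"wy":0,"wz":0,"dx":0,"dy":0,"dz":-0.006,"hand":1},{"wx":0,"wy":0,"wz":0,"dx":0,"dy":0,"dz":-0.006,"hand":1},{"wx":0,"wy":0,"wz":0,"dx":0,"dy":0,"dz":-0.006,"hand":1},{"wx":0,"wy":0,"wz":0,"dx":0,"dy":0,"dz":0,"hand":1}]'
```

```text
clock: 6.48
tool_pos: [0.445, 0.0065, 0.04]
eef_rot: [0.144, 0.99, 0.0, 0.0]
contact_force: [-0.7, 0.2, 2.9]
opening: 0.008
finger_force: 1.6
clock: 6.82
tool_pos: [0.445, 0.0065, 0.0354]
eef_rot: [0.144, 0.99, 0.0, 0.0]
contact_force: [-1.0, -1.0, -0.2]
opening: 0.004
finger_force: 0.0
```

```bash
python3 -m jog '[{"wx":0,"wy":0,"wz":0,"dx":0,"dy":0,"dz":-0.004,"hand":1},{"wx":0,"wy":0,"wz":0,"dx":0,"dy":0,"dz":-0.003,"hand":1},{"wx":0,"wy":0,"wz":0,"dx":0,"dy":0,"dz":0,"hand":1}]'
python3 -m jog '[{"wx":0,"wy":0,"wz":0,"dx":0,"dy":0,"dz":-0.002,"hand":1},{"wx":0,"wy":0,"wz":0,"dx":0,"dy":0,"dz":0,"hand":1}]'
```

```text
clock: 7.07
tool_pos: [0.4449, 0.0065, 0.0339]
eef_rot: [0.144, 0.99, 0.0, 0.0]
contact_force: [0.0, -0.6, 2.3]
opening: 0.006
finger_force: 1.2
clock: 7.23
tool_pos: [0.445, 0.0065, 0.0336]
eef_rot: [0.144, 0.99, 0.0, 0.0]
contact_force: [-0.3, 0.5, 5.5]
opening: 0.005
finger_force: 2.7
```

Medium cup is on its stop. On to the smallest.

```bash
python3 -m jog '[{"wx":0,"wy":0,"wz":0,"dx":0,"dy":0,"dz":0.1,"hand":1},{"wx":0,"wy":0,"wz":0,"dx":0,"dy":0,"dz":0.1,"hand":1},{"wx":0,"wy":0,"wz":0,"dx":0.09,"dy":-0.122,"dz":0,"hand":1},{"wx":0,"wy":0,"wz":0,"dx":0.09,"dy":-0.122,"dz":0,"hand":1},{"wx":0,"wy":0,"wz":0,"dx":0.09,"dy":-0.122,"dz":0,"hand":1}]'
python3 -m jog '[{"wx":0,"wy":0,"wz":0,"dx":0,"dy":0,"dz":-0.05,"hand":1},{"wx":0,"wy":0,"wz":0,"dx":0,"dy":0,"dz":-0.05,"hand":1},{"wx":0,"wy":0,"wz":0,"dx":0,"dy":0,"dz":-0.03,"hand":1},{"wx":0,"wy":0,"wz":0,"dx":0,"dy":0,"dz":0,"hand":1},{"wx":0,"wy":0,"wz":0,"dx":0,"dy":0,"dz":0,"hand":1}]'
python3 - <<'E'
from h import *
im=r.snapshot("side");cv2.imwrite("pics/s4.png",cv2.resize(im[165:255,238:358,::-1],None,fx=6,fy=6,interpolation=cv2.INTER_CUBIC))
E
```

```text
clock: 7.65
tool_pos: [0.5127, -0.0859, 0.084]
eef_rot: [0.144, 0.99, 0.001, -0.0]
contact_force: [1.3, 0.0, -0.4]
opening: 0.007
finger_force: 0.0
clock: 8.07
tool_pos: [0.5116, -0.0843, 0.0505]
eef_rot: [0.144, 0.99, 0.0, -0.001]
contact_force: [-0.5, -0.4, 1.4]
opening: 0.006
finger_force: 0.0
```

View pics/s4.png

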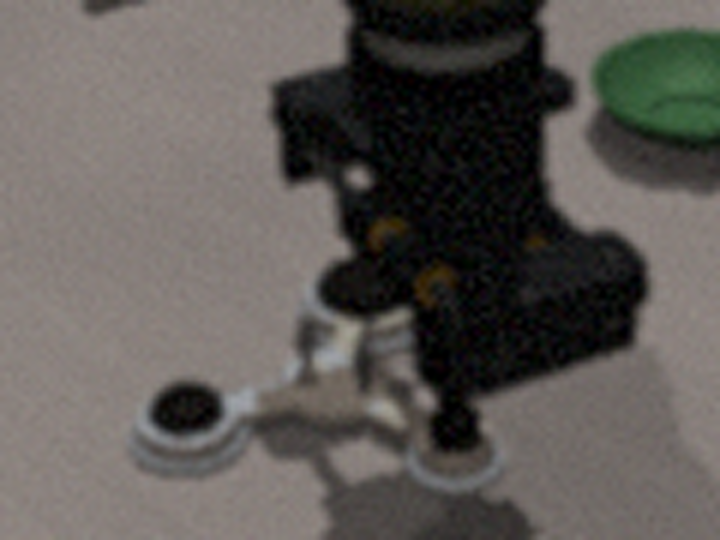

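The medium cup is visibly lower at (269,233), and the finger is centred over the small cup at (314,236). Pressing.

```bash
python3 -m jog '[{"wx":0,"wy":0,"wz":0,"dx":0,"dy":0,"dz":-0.01,"hand":1},{"wx":0,"wy":0,"wz":0,"dx":0,"dy":0,"dz":-0.01,"hand":1},{"wx":0,"wy":0,"wz":0,"dx":0,"dy":0,"dz":-0.01,"hand":1},{"wx":0,"wy":0,"wz":0,"dx":0,"dy":0,"dz":-0.006,"hand":1},{"wx":0,"wy":0,"wz":0,"dx":0,"dy":0,"dz":-0.006,"hand":1}]'
python3 -m jog '[{"wx":0,"wy":0,"wz":0,"dx":0,"dy":0,"dz":-0.006,"hand":1},{"wx":0,"wy":0,"wz":0,"dx":0,"dy":0,"dz":-0.006,"hand":1},{"wx":0,"wy":0,"wz":0,"dx":0,"dy":0,"dz":-0.006,"hand":1},{"wx":0,"wy":0,"wz":0,"dx":0,"dy":0,"dz":0,"hand":1}]'
python3 -m jog '[{"wx":0,"wy":0,"wz":0,"dx":0,"dy":0,"dz":-0.004,"hand":1},{"wx":0,"wy":0,"wz":0,"dx":0,"dy":0,"dz":-0.003,"hand":1},{"wx":0,"wy":0,"wz":0,"dx":0,"dy":0,"dz":0,"hand":1}]'
```

```text
clock: 8.53
tool_pos: [0.5123, -0.0849, 0.0402]
eef_rot: [0.144, 0.99, -0.0, 0.0]
contact_force: [-1.5, 0.6, 3.9]
opening: 0.004
finger_force: 1.6
clock: 8.87
tool_pos: [0.5123, -0.085, 0.0356]
eef_rot: [0.144, 0.99, 0.0, -0.0]
contact_force: [-0.7, -0.8, -0.1]
opening: 0.003
finger_force: 0.0
clock: 9.12
tool_pos: [0.5123, -0.085, 0.034]
eef_rot: [0.144, 0.99, 0.0, 0.0]
contact_force: [-0.8, 0.0, 2.7]
opening: 0.007
finger_force: 1.4
```

```bash
python3 -m jog '[{"wx":0,"wy":0,"wz":0,"dx":0,"dy":0,"dz":-0.003,"hand":1},{"wx":0,"wy":0,"wz":0,"dx":0,"dy":0,"dz":0,"hand":1}]'
python3 -m jog '[{"wx":0,"wy":0,"wz":0,"dx":0,"dy":0,"dz":0.1,"hand":1},{"wx":0,"wy":0,"wz":0,"dx":0,"dy":0,"dz":0.15,"hand":1},{"wx":0,"wy":0,"wz":0,"dx":0,"dy":-0.05,"dz":0.15,"hand":1},{"wx":0,"wy":0,"wz":0,"dx":0,"dy":-0.05,"dz":0.15,"hand":1},{"wx":0,"wy":0,"wz":0,"dx":0,"dy":0,"dz":0,"hand":1}]'
python3 - <<'E'
from h import *
im=r.snapshot("side");cv2.imwrite("pics/s5.png",cv2.resize(im[165:255,238:358,::-1],None,fx=6,fy=6,interpolation=cv2.INTER_CUBIC))
E
```

```text
clock: 9.28
tool_pos: [0.5123, -0.085, 0.0335]
eef_rot: [0.144, 0.99, -0.0, 0.0]
contact_force: [-1.3, 1.0, 5.7]
opening: 0.002
finger_force: 2.8
clock: 9.7
tool_pos: [0.5157, -0.1129, 0.1762]
eef_rot: [0.146, 0.989, -0.001, 0.005]
contact_force: [1.6, 0.2, -1.0]
opening: 0.011
finger_force: 0.0
```

View pics/s5.png

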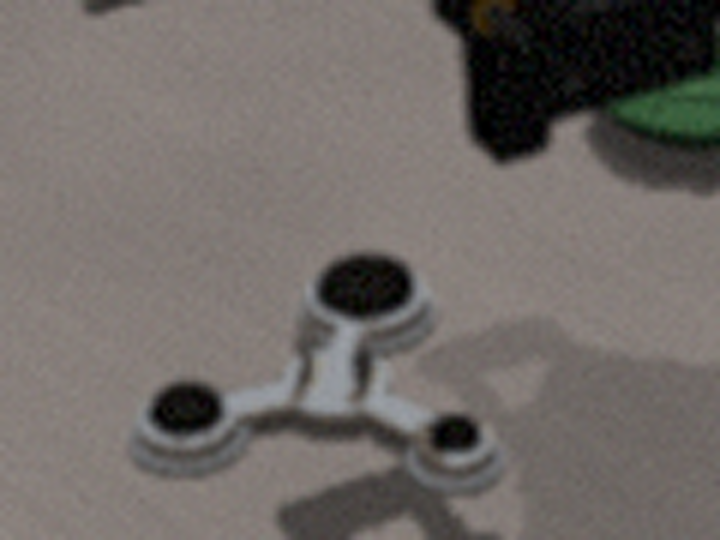

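All three cups, at (299,212), (269,233) and (314,237), are down, the holder is in place and the arm is clear.

```bash
python3 -c "
from plant import r
print(r.finish_job())"
```

```text
the job is handed in; nothing more can be done
None
```

I pressed the three cups down to their stops in order (large, medium, small). The highest force I read was about 7 N, the holder did not visibly move, and the job is handed in; no verdict came back.

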